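# Set the exposure distance on a light-curing stand by rolling its knurled wheel

## Robot

A 7-joint arm with a two-finger parallel gripper is mounted at the origin on a cart in front of the work surface, level with it; the furniture and walls round the work are solid. World frame = base frame: x ahead of the robot, y to its left, z up, the work surface at z = 0. Lengths are in m, angles in rad, forces in N, time in s.
With the tool pointing down it reaches from about 0.4 to 0.85 m from the base axis. Payload 10.4 kg.
Tool frame: the origin (TCP) lies on the centre line of the jaws, within the pads' length; the fingertips stand 11 mm ahead of it and the grasp point (between the pads) lies 8 mm behind it; z points along the fingers, y is the line along which they close (so a half turn about z gives the same grasp; the last joint's range is limited). The gripper opens to 87 mm and grips with 3 to 60 N. Pads are 19 mm wide; open, the fingers measure 117 mm over their backs; the gripper's body (75 mm by 190 mm) begins 51 mm behind the grasp point.
Start: joints at [1.091, 0.332, -0.065, 1.46, 0.022, 1.35, -0.088], TCP at [0.276, -0.561, 0.234] pointing down, gripper open.
Joint ranges: [-2.6, 2.6], [-0.5, 2.12], [-1.47, 1.34], [0.16, 2.42], [-1.27, 4.41], [0.06, 2.06], [-2.6, 2.6]. Speed limits (rad/s): [2.22, 2.22, 2.79, 2.79, 3.14, 3.14, 3.14].

## Interface

Orientations are given as a unit quaternion [x, y, z, w].
In Python, from bench import r gives the robot as it stands.
- The arm moves only by the shell command python3 -m pendant 'ROWS' [OPENING] [FORCE]. ROWS is JSON, a list of rows, each a list of 4 numbers: the shift along the tool's x, y, z in m, then the turn about the tool's z in rad. A call has 1 to 8 rows; each row shifts and turns the commanded pose from where the row before left it, along the tool's axes as they then stand; what a row does not reach is not made up. A row lasts 1/12 s, in which the tool goes at most 41.7 mm and 7.16 degrees, less where a joint would pass 70% of its speed; a pose out of reach is approached as far as the arm can. A call with a gripper value outside its range is refused whole. OPENING is the opening, from 0 (shut) to 1 (fully open), set as the call begins (- or left out, the last holds). The fingers move at their own pace and stop on an object; FORCE is the grip in N (left out, the last holds). Time passes only in rows, so rows that do not move let the fingers close. It gives the time, the measured TCP pose, the force, the opening and the grip force at its end, in the units of the state.
- r.read_state(): the state, without advancing time (a new reading comes with each control period).
- r.camera(name): name is "scene" or "top" or "wrist"; returns a dict with "img" (400x640x3 uint8, red, green, blue), "camera_matrix" (3x3 intrinsics, pixels), "xyz" and "attitude" of the camera in the world. Camera axes: x right, y down, z forward; pixel columns grow to the right and rows downward; lengths in m; the calibration is good to about 2 mm. A picture is of the moment at which its call begins. There is no depth.
- r.close_job(): hands the job in; it is judged then, once.
Trained networks look in the newest picture that a camera, given by its name, has taken for a name from the list of things; names that differ only in an ending like _2 or _b are one class to them, and where a whole thing is asked for, a point or a joint stands for the part that bears it (a point fixed in the world has none). Each returns a list of dicts, best first, with "score" (0 to 1); they miss things now and then, are a little off and sometimes report something else, mostly with a low value. They report only what shows in the picture. A call takes as long as a camera call. They do not tell look-alikes from the thing itself.
- r.outline_of(thing, camera): "mask" (400x640 bool, what is visible of it) and "bbox" ([centre column, centre row, width, height] in pixels, round what is visible of it).
The state is a dict: "time": time; "joint_positions": joint angles; "joint_vel": joint speeds; "joint_torque": joint torques, N m; "ee_pos": TCP position; "eef_rot": TCP orientation; "ft_force": force on the tool from outside, world axes, zero at the start; "torque": the same for the moment, N m; "width": finger opening in m; "grip_force": force on a finger pad.
Only numpy, scipy, OpenCV 4.12 (cv2) and the standard library are available. Lean on these libraries where they do the work, as an engineer would, in place of code of your own. Each camera call takes 0.05 s, during which the arm holds its last target. There are 200 camera calls.

## Task

Get the light-curing stand ready for an exposure with your fingertips alone. Push the practice jaw block along its guide channel until it is fully home against the end stop under the light, and lower the curing light by rolling the knurled wheel under a fingertip until the dark pointer on the rack bar is level with the point of the brass gauge tab. Nothing is to be gripped or lifted: touch the block and the wheel gently, leave the light, its rack bar and the gauge tab alone, and do not disturb the things lying around.

Things in the scene. Friction and masses are not known exactly. Their poses are not given: they have to be found in the camera images.
- cure_stand: Light-curing stand, immovable: grey base plate (x -106..66, y -136..136 mm, top 14 mm above the desk), column, grey head (top at 152 mm) guiding a vertical rack bar at x 0, y 20 mm. Origin on the desk; x points away from the robot along the guide channel, y left, z up. Tallest part: white scale plate behind the bar (x 17, y -20..26 mm), top at 202 mm.
- block_home (a point): Point on the plate's top (14 mm above the desk) where the jaw block's origin lies when the block touches the end stop; x (as the stand's) runs along the channel to the stop, whose face is 29 mm ahead and 18 mm high. The channel is 25 mm wide between two rails 5 mm high, open at the robot's end.
- jaw_block: Practice jaw block, loose, 40-85 g: pink base 58 x 22 x 20 mm with six teeth on top (29 mm high in all; push on the pink base, the teeth give no resistance). Origin: centre of the underside. Its long side (own y) lies along the channel, 20 to 40 mm short of the stop; push its robot-side end along the stand's +x. Slides under less than 1 N.
- wheel: Knurled aluminium wheel, 46 mm diameter, 16 mm wide, left of the head on a shaft in a fixed bearing; origin its centre, 132 mm above the desk, axis along the stand's y (its own y). Rim top 155 mm above the desk, free from above. Rolling the top away from the robot (stand +x) lowers the light 1 mm per 4.6 mm of rim travel (5 mm per rad), rolling back raises it; it stays where left.
- wheel_top (a point): Highest point of the wheel's rim (on the stand, does not turn; axes as the stand's). Press here with 4 to 10 N and stroke straight along the stand's x: about 1 N along the rim turns it down, 2 N up; finger friction coefficient is above 0.5. The head's flank is 42 mm right of the wheel; the rack bar is 70 mm right of the wheel's centre.
- ram: Rack bar, 12 mm square, with the curing light clamped across its lower end and a pointer at its top; slides straight up and down, driven by the wheel. Origin on its axis at the light's underside. The light lies along the stand's y, tip to the right above the channel, body 27 mm wide reaching 114 mm left of the bar. Bar top at most 201 mm above the desk. Not to be touched.
- pointer (a point): Tip of the dark steel pointer near the top of the rack bar, pointing right (stand -y) across the white scale plate. It sinks as the light comes down; it starts 8 to 22 mm above the gauge tab's point.
- gauge_tab: Small brass clip (about 15 x 10 mm) on the right edge of the white scale plate, set beforehand for the wanted exposure distance. Origin in its middle. Not to be touched; it would slide if pushed.
- tab_point (a point): The point of the brass gauge tab, a 1.6 mm thick finger pointing left to the pointer's tip. The light is set when the pointer's tip has the same height (world z) as this point.
- syringe: Black filling-material syringe with an orange cap, 126 mm long, 22 mm wide, lying loose on the desk right of the stand. Leave it.
- dropper_bottle: Small dropper bottle, 21 mm diameter, 58 mm tall, standing loose in front of the stand. Leave it.
- foil_box: White hinged box, 34 x 56 x 18 mm, lying loose left of the stand. Leave it.
Mind the look-alikes: they are no part of the job. What is shaped like the jaw_block but blue, purple or red is not meant.

How it is judged:
At the end, for the whole second after the job is handed in: The jaw block lies flat in the channel within 2 mm of touching the end stop, and the pointer's tip is level with the gauge tab's point within 2 mm up or down; both are at rest (x of jaw_block in the frame of block_home between -0.002 and 0.003 m and z of jaw_block in the frame of block_home below 0.003 m and linear speed of jaw_block below 0.01 m/s and z of pointer in the frame of tab_point between -0.002 and 0.002 m and linear speed of ram below 0.003 m/s).
It fails at once if the jaw block is lifted (6 mm) or tipped over instead of pushed (z of jaw_block in the frame of block_home above 0.006 m or angle between jaw_block's own z axis and vertical above 0.25 rad).
It fails at once if the jaw block or the wheel is squeezed or pressed hard (over 30 N) (contact force between the fingers and jaw_block above 30 N or contact force between the fingers and wheel above 30 N).
It fails at once if the light or its rack bar is pushed directly (over 3 N) (contact force between any of the arm, the fingers and ram above 3 N).
It fails at once if the gauge tab is shifted from its setting (2 mm) (distance of tab_point from where it was at the start of the episode above 0.002 m).
It fails at once if a thing lying around is disturbed (moved 15 mm) (distance of any of syringe, dropper_bottle, foil_box from where it was at the start of the episode above 0.015 m).
It also fails if it takes over 64 s, if anything falls off the work surface, if the arm or the gripper's body presses on something with over 40 N, if the wrist force passes 120 N, or if a joint passes its speed limit or range.

## Working session

There is one attempt and no reset: what is moved stays moved. The work goes in short steps, Python scripts to look and compute and a shell command to move; the robot and the scene stay as the last step left them, time stands still between calls to the robot, and variables do not carry over. Pictures are saved under pics/ and viewed, at most 10 in all, crops included, and the job is handed in when it is done.

```bash
mkdir -p pics; ls; python3 - <<'E'
from bench import r
import cv2, numpy as np
s=r.read_state(); print(s['time'],s['ee_pos'],s['eef_rot'],s['width'])
ims=[]
for c in ['scene','top']:
    d=r.camera(c); print(c,d['camera_matrix'],d['xyz'],d['attitude'])
    cv2.imwrite(f'pics/{c}0.png',d['img'][:,:,::-1])
    for t in ['cure_stand','jaw_block','wheel','ram','pointer','gauge_tab','syringe','dropper_bottle','foil_box']:
        print(t,[(round(o['score'],2),np.round(o['bbox'],1).tolist()) for o in r.outline_of(t,c)])
E
```

```text
pics
0.0 [ 0.27547169 -0.56058695  0.23272448] [ 9.74034780e-01  2.26397212e-01 -2.09457449e-04 -7.12016829e-04] 0.08678443352604921
scene [[484.5048633    0.         318.83038826]
 [  0.         484.5048633  207.80613825]
 [  0.           0.           1.        ]] [0.0356343  0.97766655 0.67837173] [-0.21669354  0.82349982 -0.50317685  0.14732621]
cure_stand [(0.85, [339.5, 239.0, 96.4, 111.2])]
jaw_block [(0.78, [362.1, 233.9, 20.0, 13.1]), (0.62, [420.5, 227.8, 22.7, 12.3]), (0.56, [295.9, 229.8, 14.9, 12.5]), (0.48, [281.9, 215.1, 5.4, 13.5])]
wheel [(0.88, [322.7, 230.9, 18.8, 23.7])]
ram [(0.6, [326.9, 222.5, 35.0, 74.0])]
pointer [(0.67, [327.4, 223.8, 40.5, 72.7])]
gauge_tab [(0.44, [336.7, 239.2, 94.0, 118.6])]
syringe [(0.65, [369.8, 222.4, 23.4, 6.2])]
dropper_bottle [(0.49, [379.5, 266.0, 7.3, 16.7])]
foil_box [(0.6, [321.1, 295.8, 22.8, 22.5])]
top [[492.31464932   0.         317.6581938 ]
 [  0.         492.31464932 194.62092644]
 [  0.           0.           1.        ]] [0.52000715 0.04684368 1.26552544] [ 0.70767208 -0.70599217  0.02137763 -0.01784059]
cure_stand [(0.74, [314.5, 215.6, 117.6, 82.1])]
jaw_block [(0.73, [352.8, 220.9, 12.1, 25.8]), (0.68, [336.2, 150.2, 20.9, 16.1]), (0.68, [356.5, 115.7, 20.7, 17.8]), (0.54, [399.5, 272.7, 21.7, 15.4])]
wheel [(0.47, [282.0, 218.9, 20.7, 20.6])]
ram [(0.93, [305.4, 210.7, 94.1, 18.2])]
pointer [(0.76, [305.5, 207.4, 95.2, 18.1])]
gauge_tab []
syringe [(0.57, [389.4, 211.9, 12.4, 43.1]), (0.54, [355.5, 219.2, 9.3, 24.8])]
dropper_bottle [(0.42, [304.6, 262.4, 10.8, 5.6])]
foil_box [(0.89, [248.2, 233.3, 15.1, 20.3])]
```

```bash
python3 - <<'E'
import cv2
a=cv2.imread('pics/scene0.png')[160:330,250:450]; b=cv2.imread('pics/top0.png')[100:300,230:430]
cv2.imwrite('pics/a.png',cv2.resize(a,None,fx=4,fy=3.5*4/3.5*0+4 if 0 else 3.5,interpolation=cv2.INTER_CUBIC)[:600])
cv2.imwrite('pics/b.png',cv2.resize(b,(600,600),interpolation=cv2.INTER_CUBIC))
E
```

```text
(no output)
```

View pics/a.png

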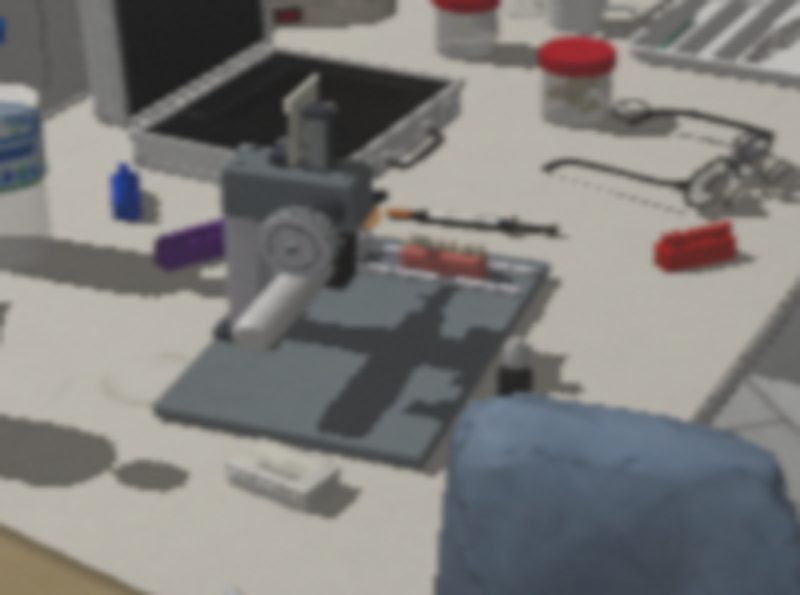

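View pics/b.png

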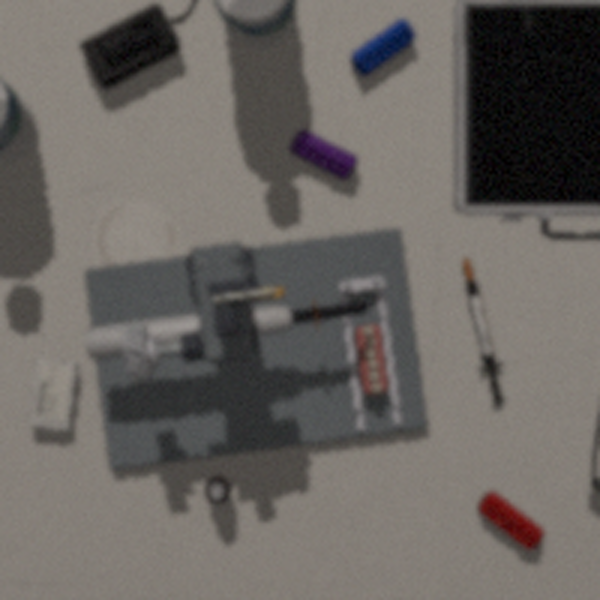

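The pink block is in the channel (top 353,221; scene 362,234), so it is the one meant. The purple (336,150), blue (356,116) and red (399,273) ones are look-alikes lying off the stand. Next I fit the stand pose from the plate outline and check the wrist camera.

```bash
cat > h.py <<'E'
from bench import r
import cv2, numpy as np
from scipy.spatial.transform import Rotation as R
from scipy.optimize import least_squares
def proj(d,P):
    P=np.atleast_2d(P); q=R.from_quat(d['attitude']).inv().apply(P-d['xyz']); K=d['camera_matrix']
    return np.c_[K[0,0]*q[:,0]/q[:,2]+K[0,2],K[1,1]*q[:,1]/q[:,2]+K[1,2]]
def ray(d,u,v):
    K=d['camera_matrix']; return R.from_quat(d['attitude']).apply([(u-K[0,2])/K[0,0],(v-K[1,2])/K[1,1],1])
def atz(d,u,v,z):
    w=ray(d,u,v); return d['xyz']+w*(z-d['xyz'][2])/w[2]
def tri(obs):
    A=0;b=0
    for d,u,v in obs:
        w=ray(d,u,v); w/=np.linalg.norm(w); M=np.eye(3)-np.outer(w,w); A=A+M; b=b+M@d['xyz']
    p=np.linalg.solve(A,b); return p,[np.round(proj(d,p)[0]-[u,v],1) for d,u,v in obs]
E
python3 - <<'E'
from h import *
t=r.camera('top'); s=r.camera('scene'); w=r.camera('wrist')
st=r.read_state(); Rt=R.from_quat(st['eef_rot'])
print('wrist cam in tool',Rt.inv().apply(w['xyz']-st['ee_pos']),(Rt.inv()*R.from_quat(w['attitude'])).as_matrix().round(3),w['camera_matrix'][0,0])
m=np.array([[-106,136,14],[66,136,14],[66,-136,14],[-106,-136,14]])/1e3
# image corners: top view
ut=np.array([[113,473],[87,270],[402,230],[427,435]])/3+[230,100]
# scene view crop (4,3.5) : near-left corners
us=np.array([[425,462],[158,408],[548,265]])/[4,3.5]+[250,160]
us_i=[0,1,3]
def W(p,P): return R.from_euler('z',p[2]).apply(P)+[p[0],p[1],0]
f=lambda p: np.r_[(proj(t,W(p,m))-ut).ravel(),(proj(s,W(p,m[us_i]))-us).ravel()]
o=least_squares(f,[.5,0,.12]); print('both',o.x,f(o.x).round(1))
o=least_squares(lambda p:f(p)[:8],[.5,0,.12]); print('top',o.x)
p=o.x; Z=R.from_euler('z',p[2]).inv()
S=lambda P:(Z.apply(P-np.array([p[0],p[1],0]))*1e3).round(1)
for n,u,z in [('block',(352.8,220.9),.034),('wheeltop',(282,218.9),.145),('foil',(248.2,233.3),.018),('dropper',(304.6,262.4),.05),('syr',(389.4,211.9),.01),('stop',(230+362/3,100+285/3),.03),('lighttip',(230+370/3,100+300/3),.07),('rail end L',(230+361/3,100+428/3),.019),('rail end R',(230+397/3,100+424/3),.019)]:
    print(n,S(atz(t,*u,z)))
E
```

```text
wrist cam in tool [ 0.06548191  0.00085471 -0.15166596] [[-0.    -0.969 -0.246]
 [ 1.     0.    -0.001]
 [ 0.001 -0.246  0.969]] 308.5900766544277
both [0.55166567 0.04904745 0.13214435] [-1.3  0.4 -1.   0.7 -0.2  0.3  0.6 -1.   0.2 -1.2 -1.3 -1.2  1.7 -1.2]
top [0.5519168  0.04774978 0.1259238 ]
block [-40.8 -90.6  34. ]
wheeltop [-15.6  77.  145. ]
foil [-39.3 174.4  18. ]
dropper [-126.9   41.    50. ]
syr [ -29.7 -188.    10. ]
stop [ 24.4 -93.8  30. ]
lighttip [  9.7 -95.6  70. ]
rail end L [-94.5 -78.5  19. ]
rail end R [ -94.9 -109.    19. ]
```

```bash
python3 -m pendant '[[0,0,-0.01,0.11],[0,0,-0.01,0.11],[0,0,-0.01,0.108],[0.016,-0.036,0,0],[0.016,-0.036,0,0],[0.016,-0.036,0,0],[0.016,-0.036,0,0],[0.016,-0.036,0,0]]' 0 10
python3 -m pendant '[[0.016,-0.036,0,0],[0.016,-0.036,0,0],[0.016,-0.036,0,0],[0.016,-0.036,0,0],[0.016,-0.036,0,0],[0.016,-0.036,0,0],[0.016,-0.036,0,0],[0.016,-0.036,0,0]]'
python3 -m pendant '[[0.02,-0.03,0,0],[0.02,-0.03,0,0],[0,0,0,0],[0,0,0,0]]'
python3 - <<'E'
from h import *
d=r.camera('wrist'); cv2.imwrite('pics/w1.png',d['img'][:,:,::-1]); np.save('w1.npy',d,allow_pickle=True)
for t in ['wheel','ram','pointer','gauge_tab','jaw_block','tab_point']: print(t,[(round(o['score'],2),np.round(o['bbox'],1).tolist()) for o in r.outline_of(t,'wrist')])
E
```

```text
time: 1.82
ee_pos: [0.3321, -0.3703, 0.2636]
eef_rot: [0.998, 0.064, 0.0, 0.0]
ft_force: [1.0, -0.5, -0.0]
width: 0.0413
grip_force: 0.0
time: 2.48
ee_pos: [0.422, -0.0682, 0.2639]
eef_rot: [0.998, 0.064, 0.0, 0.0]
ft_force: [1.3, -0.9, 0.8]
width: 0.0005
grip_force: 0.0
time: 2.82
ee_pos: [0.4541, -0.0036, 0.2636]
eef_rot: [0.998, 0.066, 0.0, -0.0]
ft_force: [0.0, -0.3, -0.5]
width: 0.0009
grip_force: 0.0
wheel [(0.58, [178.3, 94.6, 55.8, 60.0])]
ram [(0.63, [259.5, 67.3, 230.4, 62.8]), (0.25, [178.6, 94.4, 56.6, 59.7])]
pointer [(0.89, [258.1, 69.2, 224.1, 56.4]), (0.21, [272.5, 89.2, 254.3, 178.5])]
gauge_tab []
jaw_block [(0.89, [365.4, 128.8, 20.3, 47.3]), (0.6, [428.7, 229.2, 33.0, 22.8])]
tab_point [(0.56, [179.6, 94.0, 58.2, 59.8]), (0.53, [274.1, 90.1, 258.1, 179.1]), (0.52, [285.4, 40.8, 33.9, 17.0])]
```

View pics/w1.png

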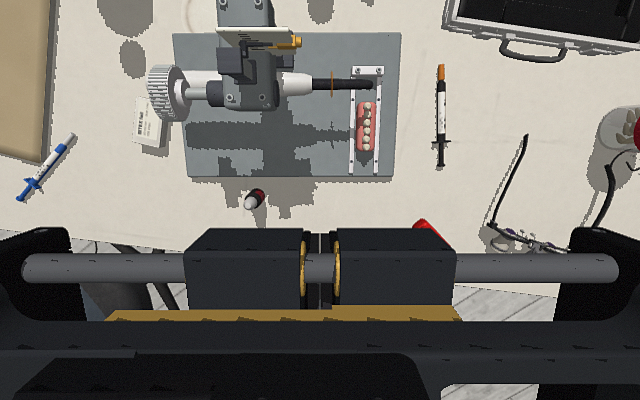

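```bash
cat > snap.py <<'E'
import sys; from h import *
n=sys.argv[1]; d=r.camera('wrist'); cv2.imwrite(f'pics/{n}.png',d['img'][:,:,::-1]); np.save(n+'.npy',d,allow_pickle=True)
E
python3 -m pendant '[[0.01,0.025,0.015,0],[0.01,0.025,0.015,0],[0.01,0.02,0.01,0],[0,0,0,0],[0,0,0,0],[0,0,0,0]]'; python3 snap.py w2
python3 -m pendant '[[0,-0.035,0,0],[0,-0.035,0,0],[0,-0.035,0,0],[0,-0.035,0,0],[0,0,0,0],[0,0,0,0],[0,0,0,0]]'; python3 snap.py w3
python3 - <<'E'
from h import *
m=[]
for n,(x,y) in zip(['w1','w2','w3'],[(270,45)]*3):
    d=np.load(n+'.npy',allow_pickle=True).item()
    c,s=proj(d,[.554,.03,.185])[0]; x=int(np.clip(c,50,590)); y=int(np.clip(s,33,367)); print(n,x-50,y-33,d['xyz'])
    m.append(cv2.resize(d['img'][y-33:y+33,x-50:x+50,::-1],(400,264),interpolation=cv2.INTER_CUBIC))
m.append(m[0]*0)
cv2.imwrite('pics/m1.png',np.vstack([np.hstack(m[:2]),np.hstack(m[2:])]))
E
```

```text
time: 3.67
ee_pos: [0.4924, -0.0706, 0.2238]
eef_rot: [0.998, 0.064, 0.0, -0.0]
ft_force: [-0.1, 1.1, 0.2]
width: 0.0006
grip_force: 0.0
time: 4.3
ee_pos: [0.4745, 0.0678, 0.224]
eef_rot: [0.998, 0.065, 0.0, 0.0]
ft_force: [0.1, -0.8, -0.6]
width: 0.0004
grip_force: 0.0
w1 238 37 [0.51956179 0.00378879 0.41530097]
w2 112 78 [ 0.55786204 -0.06343358  0.37551539]
w3 347 79 [0.53980704 0.07518988 0.37579739]
```

View pics/m1.png

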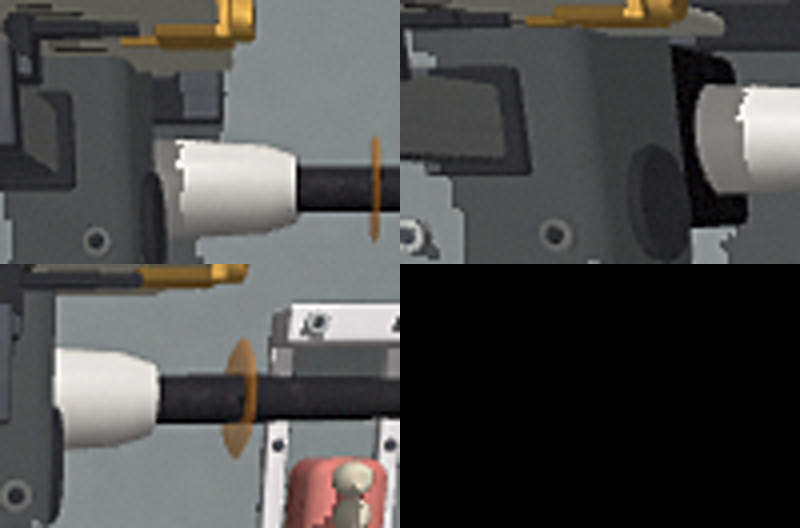

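```bash
python3 - <<'E'
from h import *
rows=[]
def crop(n,x,y,w,h,W,H):
    d=np.load(n+'.npy',allow_pickle=True).item(); return cv2.resize(d['img'][y:y+h,x:x+w,::-1],(W,H),interpolation=cv2.INTER_CUBIC)
a=np.hstack([crop('w1',258,36,26,19,266,196),crop('w2',126,74,26,19,267,196),crop('w3',368,74,26,19,267,196)])
out=[]
for n in ['w1','w2','w3']:
    d=np.load(n+'.npy',allow_pickle=True).item(); c=proj(d,[.54,.137,.135])[0].astype(int); x=max(c[0]-50,0);y=max(c[1]-50,0); print(n,x,y)
    out.append(crop(n,x,y,100,100,266,380) if 0 else crop(n,x,y,100,100,267 if n!='w1' else 266,267))
cv2.imwrite('pics/m2.png',np.vstack([a,np.hstack(out)]))
E
```

```text
w1 117 30
w2 1 65
w3 187 65
```

View pics/m2.png

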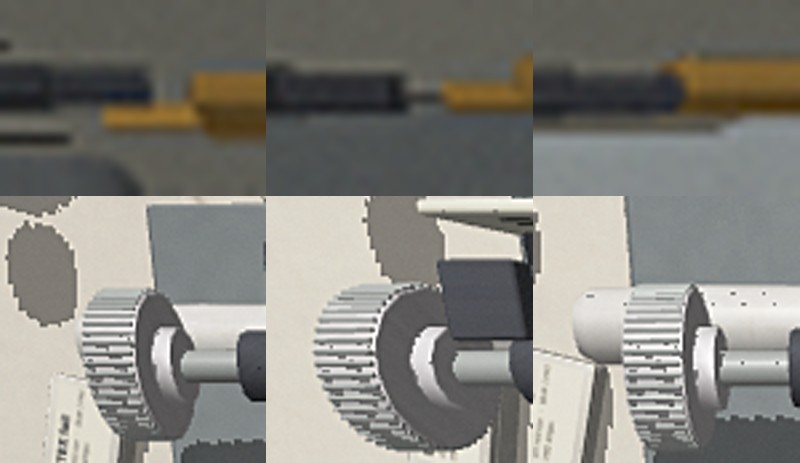

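```bash
cat > fit.py <<'E'
from h import *
L=lambda n:np.load(n+'.npy',allow_pickle=True).item()
d1,d2,d3=L('w1'),L('w2'),L('w3')
g=cv2.cvtColor(d1['img'],cv2.COLOR_RGB2GRAY)
c=np.array([[187,177],[172.5,34],[401,33],[394,177]],np.float32).reshape(-1,1,2)
c=cv2.cornerSubPix(g,c,(4,4),(-1,-1),(3,50,.01)).reshape(-1,2); print('corners',c.round(1).tolist())
m=np.array([[-106,136,14],[66,136,14],[66,-136,14],[-106,-136,14]])/1e3
W=lambda p,P: R.from_euler('z',p[2]).apply(P)+[p[0],p[1],0]
f=lambda p:(proj(d1,W(p,m))-c).ravel()
o=least_squares(f,[.55,.05,.13],loss='soft_l1'); p=o.x; print('stand',p.round(4),f(p).round(1))
S=lambda P:((R.from_euler('z',p[2]).inv().apply(np.array(P)-[p[0],p[1],0]))*1e3).round(1)
T,e=tri([(d1,272.6,44.2),(d2,139.4,82.8),(d3,382.5,83.1)]); print('pointer',T.round(4),S(T),e)
T,e=tri([(d1,268,47.4),(d2,143.3,83.3)]); print('tab',T.round(4),S(T),e)
a=np.linspace(0,2*np.pi,181)
def wl(q):
    P=np.vstack([np.c_[q[0]+.023*np.cos(a),a*0+q[1]+s,.132+.023*np.sin(a)] for s in (-.008,.008)])
    o=[]
    for d,t,b,l in [(d1,64.1,121.4,147),(d2,97.2,160.9,18.6),(d3,97.2,160.9,220.3)]:
        u=proj(d,W(p,P)); o+=[u[:,1].min()-t,u[:,1].max()-b,u[:,0].min()-l]
    return np.array(o)
o=least_squares(wl,[0,.09],diff_step=1e-3); print('wheel',o.x,wl(o.x).round(1)); print('wheel top world',W(p,np.array([[*o.x,.155]])))
t=r.read_state(); print('tcp in stand',S(t['ee_pos']), 'yaw',2*np.arctan2(*t['eef_rot'][[1,0]]))
for u,v,z,n in [(365,71,.032,'stop'),(358,101,.034,'block top-left far'),(375,153,.034,'block near end'),(352,172,.019,'railL'),(379,172,.019,'railR')]: print(n,S(atz(d1,u,v,z)))
E
python3 fit.py
```

```text
corners [[188.3000030517578, 176.3000030517578], [171.5, 33.400001525878906], [400.6000061035156, 32.400001525878906], [394.0, 177.0]]
stand [0.5548 0.0474 0.1366] [-1.2  1.6 -0.4 -0.3  1.8 -0.4  0.2  0.2]
pointer [0.5685 0.0423 0.1867] [ 12.9  -6.9 186.7] [array([0.1, 0.1]), array([-0.1,  0. ]), array([-0. , -0.1])]
tab [0.5693 0.048  0.1722] [ 14.4  -1.4 172.2] [array([-0.1, -0.2]), array([0.1, 0.2])]
wheel [-0.01300922  0.09033682] [ 0.5 -0.2  0.2  0.6 -0.9  0.   0.7 -0.9 -0.3]
wheel top world [[0.52960955 0.13508979 0.155     ]]
tcp in stand [-76.7  30.5 223.9] yaw 0.12811302408733166
stop [ 20.8 -91.   32. ]
block top-left far [-12.3 -83.5  34. ]
block near end [ -72.8 -106.    34. ]
railL [-98.2 -79.9  19. ]
railR [ -98.4 -114.8   19. ]
```

```bash
python3 -m pendant '[[0.02,-0.02,0,0],[0.018,-0.02,0,0],[0.018,-0.02,0.01,0],[0,0,0.02,0],[0,0,0.02,0],[0,0,0,0],[0,0,0,0],[0,0,0,0]]' 
python3 -m pendant '[[0,0,0.003,0],[0,0,0.002,0],[0,0,0.002,0],[0,0,0.0,0],[0,0,0.0,0]]'
python3 - <<'E'
from h import *
s=r.read_state(); print(s['ee_pos'],s['ft_force'])
E
```

```text
time: 5.02
ee_pos: [0.523, 0.1338, 0.1747]
eef_rot: [0.998, 0.064, 0.001, 0.0]
ft_force: [0.1, -0.2, -0.6]
width: 0.0004
grip_force: 0.0
time: 5.43
ee_pos: [0.5225, 0.1344, 0.1667]
eef_rot: [0.998, 0.064, 0.0, 0.0]
ft_force: [0.2, -0.8, 0.8]
width: 0.0006
grip_force: 0.0
[0.52245781 0.13444768 0.16668549] [ 0.24910014 -0.76235428  0.81596307]
```

```bash
python3 -m pendant '[[0,0,0.0005,0],[0,0,0.0005,0],[0,0,0,0],[0,0,0.0,0]]' | grep -E "ee_pos|ft"
python3 -m pendant '[[0,0,0.0005,0],[0,0,0,0],[0,0,0.0,0]]'| grep -E "ee_pos|ft"
```

```text
ee_pos: [0.523, 0.1346, 0.1663]
ft_force: [-1.2, -0.4, 6.3]
ee_pos: [0.5233, 0.1347, 0.1662]
ft_force: [-0.8, -1.0, 7.7]
```

```bash
python3 -m pendant '[[0.002,0,0,0],[0.004,0,0,0],[0.004,0,0,0],[0.004,0,0,0],[0,0,0,0],[0,0,0,0]]' | grep -E "ee_pos|ft|time"
```

```text
time: 6.52
ee_pos: [0.5377, 0.1366, 0.1663]
ft_force: [2.6, -0.2, 7.2]
```

```bash
for i in 1; do python3 -m pendant '[[0,0,-0.006,0],[-0.008,0,0,0],[-0.007,0,0,0],[0,0,0,0],[0,0,0.004,0],[0,0,0.002,0],[0,0,0,0],[0,0,0,0]]'| grep -E "ee_pos|ft"
python3 -m pendant '[[0.002,0,0,0],[0.004,0,0,0],[0.004,0,0,0],[0.004,0,0,0],[0.002,0,0,0],[0,0,0,0],[0,0,0,0]]' | grep -E "ee_pos|ft|time"; done
python3 -m pendant '[[0,0,-0.006,0],[-0.008,0,0,0],[-0.008,0,0,0],[0,0,0,0],[0,0,0.004,0],[0,0,0.002,0],[0,0,0,0],[0,0,0,0]]'| grep -E "ee_pos|ft"
python3 -m pendant '[[0.002,0,0,0],[0.004,0,0,0],[0.004,0,0,0],[0.004,0,0,0],[0.002,0,0,0],[0,0,0,0],[0,0,0,0]]' | grep -E "ee_pos|ft|time"
python3 -m pendant '[[0,0,-0.03,0],[-0.025,0.01,-0.03,0],[-0.025,0.03,0,0],[-0.02,0.03,0,0],[0,0.03,0,0],[0,0.03,0,0],[0,0,0,0],[0,0,0,0]]' 
python3 snap.py w4
python3 - <<'E'
from h import *
d=np.load('w4.npy',allow_pickle=True).item(); print(d['xyz'])
for n,P in [('p',[.5685,.0423,.1867]),('t',[.5693,.048,.1722]),('exp',[.5685,.0423,.1767])]: print(n,proj(d,P))
E
```

```text
ee_pos: [0.5225, 0.1345, 0.1661]
ft_force: [-0.7, -1.1, 11.2]
time: 7.77
ee_pos: [0.5388, 0.1366, 0.1662]
ft_force: [2.1, -0.2, 9.9]
ee_pos: [0.5226, 0.1344, 0.1661]
ft_force: [-0.6, -1.3, 11.5]
time: 9.02
ee_pos: [0.5389, 0.1366, 0.1663]
ft_force: [1.5, -0.6, 10.4]
time: 9.68
ee_pos: [0.4845, -0.0033, 0.2246]
eef_rot: [0.998, 0.062, -0.0, 0.0]
ft_force: [0.3, 0.2, 0.7]
width: 0.0006
grip_force: 0.0
[0.55007843 0.0037044  0.37619037]
p [[257.09027014  84.66465292]]
t [[252.60015699  85.11500369]]
exp [[260.31474167  86.79917206]]
```

```bash
python3 -m pendant '[[0,0.04,0,0],[0,0.04,0,0],[0,0.02,0,0],[0,0,0,0],[0,0,0,0],[0,0,0,0]]'|grep ee_pos; python3 snap.py w5
cat > crops.py <<'E'
import sys; from h import *
P=[.5688,.045,float(sys.argv[1])]; o=[]
for n in sys.argv[3:]:
    d=np.load(n+'.npy',allow_pickle=True).item(); x,y=(proj(d,P)[0]-[13,10]).round().astype(int); print(n,x,y)
    o.append(cv2.resize(d['img'][y:y+20,x:x+26,::-1],(390,300),interpolation=cv2.INTER_CUBIC))
cv2.imwrite(f'pics/{sys.argv[2]}.png',np.hstack(o))
E
python3 crops.py .176 m3 w4 w5
```

```text
ee_pos: [0.4976, -0.0986, 0.2249]
w4 243 76
w5 87 76
```

View pics/m3.png

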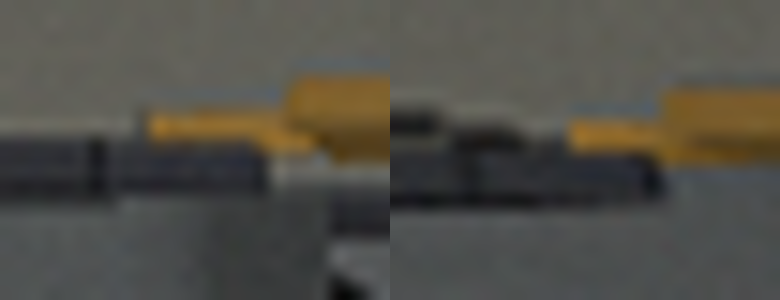

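```bash
python3 - <<'E'
from h import *
L=lambda n:np.load(n+'.npy',allow_pickle=True).item()
d1,d2,d4,d5=map(L,['w1','w2','w4','w5'])
print('ptr',tri([(d4,260.8,87),(d5,105.1,87.9)]))
print('tab',tri([(d4,252.9,84.5),(d5,99,85)]))
print('tab all',tri([(d1,268,47.4),(d2,143.3,83.3),(d4,252.9,84.5),(d5,99,85)]))
# pointer z with xy fixed
for d,u in[(d4,(260.8,87)),(d5,(105.1,87.9))]:
    print(least_squares(lambda z:proj(d,[.5685,.0423,z[0]])[0]-u,[.176]).x)
print(r.read_state()['time'])
E
```

```text
ptr (array([0.56845214, 0.04219372, 0.17562456]), [array([0. , 0.1]), array([-0. , -0.1])])
tab (array([0.56964877, 0.04770504, 0.17285093]), [array([-0. , -0.1]), array([0. , 0.1])])
tab all (array([0.56945991, 0.04789796, 0.17237501]), [array([ 0. , -0.5]), array([ 0. , -0.2]), array([-0.2,  0.3]), array([0.2, 0.4])])
[0.17528406]
[0.17540592]
10.2833
```

```bash
python3 -m pendant '[[0,-0.038,0,0],[0,-0.038,0,0],[0,-0.038,0,0],[0.018,-0.038,0,0],[0.018,-0.038,0,0],[0.018,-0.04,0.02,0],[0,0,0.034,0],[0,0,0,0]]'|grep -E 'ee_pos|ft'
python3 -m pendant '[[0,0,0,0],[0,0,0.004,0],[0,0,0.0015,0],[0,0,0,0],[0,0,0,0]]'|grep -E 'ee_pos|ft'
```

```text
ee_pos: [0.5162, 0.1316, 0.169]
ft_force: [-0.7, -1.4, -2.0]
ee_pos: [0.5199, 0.1275, 0.1692]
ft_force: [-0.3, 0.3, -0.8]
```

```bash
python3 -m pendant '[[0.0035,-0.0066,0,0],[0,0,0.002,0],[0,0,0.0005,0],[0,0,0,0],[0,0,0,0]]'|grep -E 'ee_pos|ft'
python3 -m pendant '[[0,0,0.001,0],[0,0,0,0],[0,0,0,0]]'|grep -E 'ee_pos|ft'
```

```text
ee_pos: [0.5225, 0.1359, 0.1663]
ft_force: [0.4, 3.1, 4.1]
ee_pos: [0.523, 0.136, 0.1662]
ft_force: [-0.6, 2.5, 11.4]
```

```bash
python3 -m pendant '[[0.0015,0,0,0],[0.004,0,0,0],[0.004,0,0,0],[0.003,0,0,0],[0,0,0,0],[0,0,0,0]]' | grep -E "ee_pos|ft|time"
python3 -m pendant '[[0,0,-0.03,0],[-0.02,0.01,-0.03,0],[-0.025,0.03,0,0],[-0.025,0.03,0,0],[0,0.03,0,0],[0,0.03,0,0],[0,0,0,0],[0,0,0,0]]' | grep ee_pos
python3 snap.py w6
python3 -m pendant '[[0,0.035,0,0],[0,0.035,0,0],[0,0.03,0,0],[0,0,0,0],[0,0,0,0],[0,0,0,0]]'|grep ee_pos; python3 snap.py w7
python3 crops.py .1725 m4 w6 w7
```

```text
time: 12.53
ee_pos: [0.5357, 0.1377, 0.1662]
ft_force: [1.5, 4.0, 9.6]
ee_pos: [0.4815, -0.0033, 0.2244]
ee_pos: [0.4947, -0.0987, 0.2246]
w6 244 71
w7 90 72
```

View pics/m4.png

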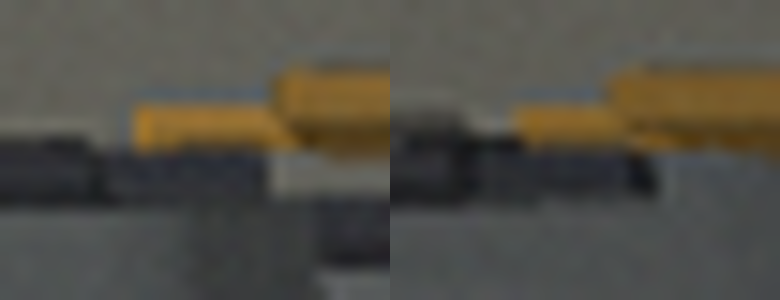

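```bash
python3 - <<'E'
from h import *
L=lambda n:np.load(n+'.npy',allow_pickle=True).item()
d6,d7=map(L,['w6','w7'])
print('ptr',tri([(d6,261.9,82.2),(d7,107.9,83.7)]))
print('tab',tri([(d6,252.9,79.3),(d7,98.3,80.3)]))
for n in ['w1','w2']: pass
a=np.load('w5.npy',allow_pickle=True).item();b=np.load('w4.npy',allow_pickle=True).item()
print('tab all',tri([(L('w1'),268,47.4),(L('w2'),143.3,83.3),(b,252.9,84.5),(a,99,85),(d6,252.9,79.3),(d7,98.3,80.3)]))
E
```

```text
ptr (array([0.56847155, 0.04220472, 0.17246945]), [array([0. , 0.3]), array([-0.1, -0.3])])
tab (array([0.56955466, 0.04780856, 0.17273978]), [array([0., 0.]), array([-0., -0.])])
tab all (array([0.56948998, 0.04787012, 0.17249818]), [array([ 0. , -0.6]), array([-0. , -0.2]), array([-0.2,  0.3]), array([0.1, 0.4]), array([-0. ,  0.2]), array([0.2, 0.1])])
```

```bash
python3 - <<'E'
from h import *
d=np.load('w7.npy',allow_pickle=True).item(); im=d['img'].astype(int)
x,y=(proj(d,[.49,-.05,.03])[0]).astype(int); print(x,y)
m=((im[...,0]-im[...,1]>40)&(im[...,2]>im[...,1]*.8)).astype(np.uint8)
n,l,s,c=cv2.connectedComponentsWithStats(m); i=[k for k in range(1,n) if s[k][4]>150]; print([(s[k].tolist()) for k in i])
c=cv2.resize(d['img'][max(y-70,0):y+80,max(x-100,0):x+100,::-1],(800,600),interpolation=cv2.INTER_CUBIC); cv2.imwrite('pics/b7.png',c); print(max(x-100,0),max(y-70,0))
E
```

```text
275 184
[[568, 124, 72, 64, 3774], [270, 126, 21, 52, 613]]
175 114
```

View pics/b7.png

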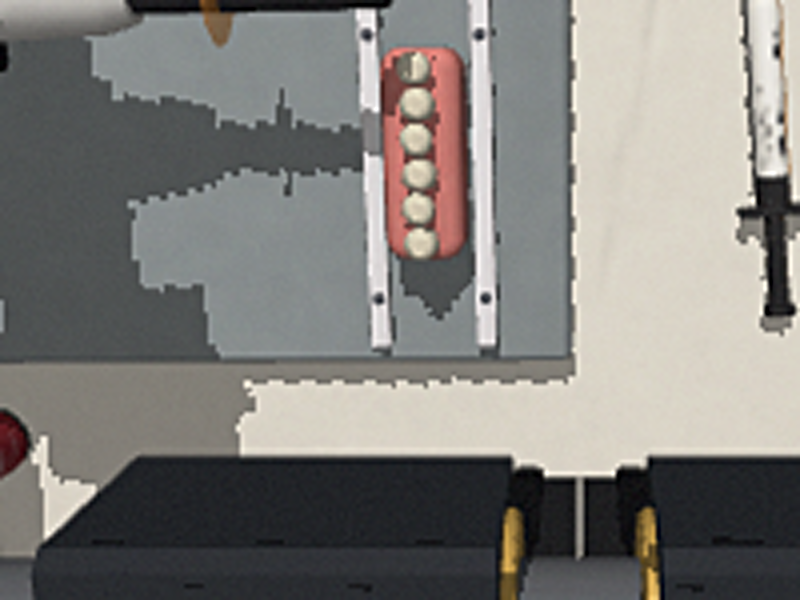

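```bash
python3 - <<'E'
from h import *
d=np.load('w7.npy',allow_pickle=True).item(); p=[.5548,.0474]; t=r.read_state()
yaw=2*np.arctan2(*t['eef_rot'][[1,0]]); print('yaw',yaw,t['ee_pos'],t['time'])
Z=R.from_euler('z',.132).inv(); 
for n,u,v,z in [('near',282,178.5,.03),('far',281,125.8,.034),('railL',270.3,201,.019),('railR',297,201,.019),('railLfar',175+367/4,114+35/4,.019),('railRfar',175+480/4,114+35/4,.019)]:
    P=atz(d,u,v,z); print(n,P.round(4),'stand',(Z.apply(P-[*p,0])*1e3).round(1),'from tcp(tool x,-y)',(Z.apply(P-t['ee_pos'])*1e3).round(1))
d1=np.load('w1.npy',allow_pickle=True).item()
P=atz(d1,365,75,.032);print('stop face',P,'from tcp',(Z.apply(P-t['ee_pos'])*1e3).round(1))
E
```

```text
yaw 0.13172059995188903 [ 0.49474214 -0.09837187  0.22469097] 13.8
near [ 0.4975 -0.0565  0.03  ] stand [-70.4 -95.4  30. ] from tcp(tool x,-y) [   8.3   41.2 -194.7]
far [ 0.5551 -0.05    0.034 ] stand [-12.6 -96.6  34. ] from tcp(tool x,-y) [  66.2   40.  -190.7]
railL [ 0.4668 -0.0443  0.019 ] stand [-99.3 -79.3  19. ] from tcp(tool x,-y) [ -20.6   57.3 -205.7]
railR [ 0.4709 -0.0758  0.019 ] stand [ -99.3 -111.1   19. ] from tcp(tool x,-y) [ -20.6   25.5 -205.7]
railLfar [ 0.5561 -0.0321  0.019 ] stand [ -9.2 -78.9  19. ] from tcp(tool x,-y) [  69.5   57.7 -205.7]
railRfar [ 0.5602 -0.0634  0.019 ] stand [  -9.3 -110.6   19. ] from tcp(tool x,-y) [  69.5   26.  -205.7]
stop face [ 0.58349689 -0.04065708  0.032     ] from tcp [  95.6   45.5 -192.7]
```

```bash
python3 - <<'E'
from h import *
L=lambda n:np.load(n+'.npy',allow_pickle=True).item()
d1,d2,d3=map(L,['w1','w2','w3']); Z=R.from_euler('z',.132).inv()
for n,o in [('cone-rod',[(d1,312.25,84),(d3,386.75,112.75)]),('screw',[(d1,262,97),(d2,150.75,136.5),(d3,350.75,136.75)])]:
    P,e=tri(o); print(n,(Z.apply(P-[.5548,.0474,0])*1e3).round(1),e)
E
```

```text
cone-rod [  0.5 -31.2  86.2] [array([ 0.1, -0.2]), array([-0.1,  0.2])]
screw [-18.1   7.5 155.4] [array([-0.1,  0.1]), array([0., 0.]), array([ 0.1, -0.1])]
```

```bash
python3 -m pendant '[[-0.012,-0.007,0,0],[-0.012,-0.007,0,0],[0,0,0.03,0],[0,0,0.03,0],[0,0,0.03,0],[0,0,0.03,0],[0,0,0,0],[0,0,0,0]]' 0.46
python3 -m pendant '[[0,0,0.02,0],[0,0,0.02,0],[0,0,0.015,0],[0,0,0.01,0],[0,0,0,0],[0,0,0,0],[0,0,0,0]]'
python3 - <<'E'
from h import *
s=r.read_state(); Z=R.from_euler('z',.132).inv(); print((Z.apply(s['ee_pos']-[.5548,.0474,0])*1e3).round(1))
E
```

```text
time: 14.47
ee_pos: [0.4684, -0.0881, 0.1045]
eef_rot: [0.998, 0.066, -0.001, -0.001]
ft_force: [0.5, 0.1, 0.8]
width: 0.0388
grip_force: 0.0
time: 15.05
ee_pos: [0.4702, -0.0897, 0.0413]
eef_rot: [0.998, 0.064, 0.001, 0.0]
ft_force: [0.3, -0.7, 0.5]
width: 0.0399
grip_force: 0.0
[-101.9 -124.8   41.3]
```

```bash
python3 -m pendant '[[0.004,-0.002,0.006,0],[0.005,0,0,0],[0.005,0,0,0],[0.004,0,0,0],[0.003,0,0,0],[0.003,0,0,0],[0.003,0,0,0],[0,0,0,0]]' |grep -E 'ee_pos|ft'
python3 -m pendant '[[0.003,0,0,0],[0.003,0,0,0],[0.003,0,0,0],[0.003,0,0,0],[0,0,0,0]]' |grep -E 'ee_pos|ft'
python3 -m pendant '[[0.002,0,0,0],[0.002,0,0,0],[0.001,0,0,0],[0,0,0,0],[0,0,0,0]]' |grep -E 'ee_pos|ft'
```

```text
ee_pos: [0.4961, -0.0841, 0.0338]
ft_force: [0.2, -0.6, 0.5]
ee_pos: [0.5081, -0.0826, 0.0338]
ft_force: [0.1, -0.4, 0.2]
ee_pos: [0.5125, -0.0821, 0.0338]
ft_force: [1.6, 0.5, -0.3]
```

```bash
for i in 1 ; do python3 -m pendant '[[0.001,0,0,0],[0.001,0,0,0],[0.001,0,0,0],[0.001,0,0,0],[0,0,0,0],[0,0,0,0]]' |grep -E 'ee_pos|ft'; done
python3 -m pendant '[[0.001,0,0,0],[0.001,0,0,0],[0,0,0,0],[0,0,0,0]]' |grep -E 'ee_pos|ft'
python3 -m pendant '[[0.001,0,0,0],[0,0,0,0],[0,0,0,0]]' |grep -E 'ee_pos|ft'
python3 -m pendant '[[0.001,0,0,0],[0,0,0,0],[0,0,0,0]]' |grep -E 'ee_pos|ft'
```

```text
ee_pos: [0.5165, -0.0815, 0.0338]
ft_force: [0.2, -0.5, 0.3]
ee_pos: [0.5185, -0.0813, 0.0338]
ft_force: [-0.3, 0.1, -0.6]
ee_pos: [0.5194, -0.0812, 0.0338]
ft_force: [0.1, 0.7, 0.3]
ee_pos: [0.5204, -0.081, 0.0337]
ft_force: [-0.2, -0.7, -0.5]
```

```bash
for k in 1; do python3 -m pendant '[[0.001,0,0,0],[0,0,0,0],[0,0,0,0]]' |grep -E 'ee_pos|ft'
python3 -m pendant '[[0.001,0,0,0],[0,0,0,0],[0,0,0,0]]' |grep -E 'ee_pos|ft'
python3 -m pendant '[[0.001,0,0,0],[0,0,0,0],[0,0,0,0]]' |grep -E 'ee_pos|ft'; done
python3 - <<'E'
from h import *
d=r.camera('top'); cv2.imwrite('pics/t9.png',cv2.resize(d['img'][180:260,255:395,::-1],(798,456),interpolation=cv2.INTER_CUBIC))
E
```

```text
ee_pos: [0.5208, -0.081, 0.0336]
ft_force: [-5.1, -0.3, 3.7]
ee_pos: [0.5209, -0.081, 0.0335]
ft_force: [-8.3, -0.6, 7.4]
ee_pos: [0.521, -0.081, 0.0333]
ft_force: [-12.2, -1.0, 8.7]
```

View pics/t9.png

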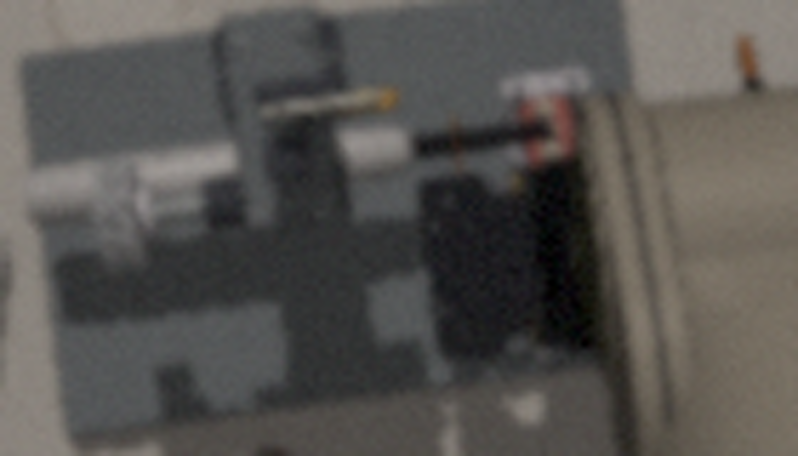

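```bash
python3 -m pendant '[[-0.002,0,0,0],[-0.006,0,0,0],[-0.015,0,0,0],[-0.025,0,0,0],[-0.01,0,-0.03,0],[0,0,-0.04,0],[0,0,-0.04,0],[0,0,-0.04,0]]' |grep -E 'ee_pos|ft'
python3 -m pendant '[[0.01,0,-0.03,0],[0.02,0,0,0],[0,0,0,0],[0,0,0,0],[0,0,0,0]]' |grep -E 'ee_pos|time'
python3 snap.py w8; python3 - <<'E'
from h import *
d=np.load('w8.npy',allow_pickle=True).item(); u,v=proj(d,[.55,-.02,.05])[0].astype(int); x=max(u-80,0);y=max(v-60,0); print(x,y)
cv2.imwrite('pics/b8.png',cv2.resize(d['img'][y:y+120,x:x+160,::-1],(800,600),interpolation=cv2.INTER_CUBIC))
E
```

```text
ee_pos: [0.4654, -0.0879, 0.1857]
ft_force: [1.3, -1.5, 0.8]
time: 19.77
ee_pos: [0.4949, -0.0842, 0.2131]
181 69
```

View pics/b8.png

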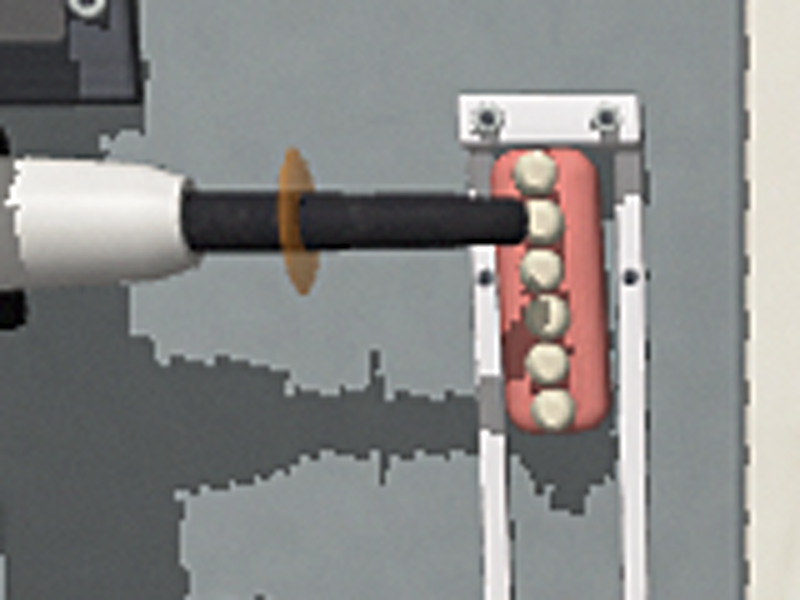

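The block sits against the stop: its far edge is at crop row 148 and the stop's edge is at row 145. The pointer was measured level with the tab before the push, so I'm handing in.

```bash
python3 -c "
from bench import r
print(r.close_job())"
```

```text
the job is handed in; nothing more can be done
None
```

I handed the job in at about 20 s: the pink jaw block is home against the end stop, and the pointer measured within about 0.3 mm of the gauge tab's point (checked before the block push, not after); no verdict was returned.

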